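# Load the last drying cup, then hold the index pin out

### The arm

A 6-joint arm with a two-finger parallel gripper is mounted at the origin on the work surface. World frame = base frame: x ahead of the robot, y to its left, z up, the work surface at z = 0. Lengths are in m, angles in rad, forces in N, time in s.
With the tool pointing down it reaches from about 0.25 to 0.775 m from the base axis. Payload 4 kg.
Tool frame: the origin (TCP) lies at the very end of the fingers, on their centre line; the grasp point (between the pads) lies 19 mm behind it (robot.hold_point_z is the distance from the TCP to the grasp point, in m); z points along the fingers, y is the line along which they close (so a half turn about z gives the same grasp; the last joint's range is limited). The gripper opens to 94 mm and grips with 3 to 60 N. Pads are 16 mm wide; open, the fingers measure 119 mm over their backs; the gripper's body (75 mm by 177 mm) begins 78 mm behind the grasp point.
Start: joints at [-1.25, 0.087, 1.371, -0, 1.684, -0.103], TCP at [0.226, -0.501, 0.206] pointing down, gripper open.
Joint ranges: [-3.1, 3.1], [-0.76, 2.03], [0.27, 2.55], [-1.08, 4.22], [0.17, 2.65], [-2.57, 2.57]. Speed limits (rad/s): [2.79, 2.79, 3.14, 3.14, 3.14, 3.14].

### API

Orientations are given as [roll, pitch, yaw] about the fixed x, y, z axes, in that order (R = Rz(yaw) Ry(pitch) Rx(roll)).
In Python, from bench import robot gives the robot as it stands.
- The arm moves only by the tool carry_out, never from a script. Its argument "steps" is a list of rows, each a list of 3 entries, a list of its own where there are three numbers: the shift along the tool's x, y, z in m, then the turn about the tool's z in units of 10 degrees (1.0 is 10 degrees), then the closure, from -1 (fully open) to 1 (shut). In form: [[[tx, ty, tz], roll, jaw], ...]. A call has 1 to 10 rows; each row is the pose to reach, as a shift and turn from the pose commanded when the call began, along the tool's axes at that moment; what a row does not reach only later rows make up. A row lasts 1/8 s, in which the tool goes at most 62.5 mm and 10.7 degrees, less where a joint would pass 70% of its speed; a pose out of reach is approached as far as the arm can. A call with a gripper value outside its range is refused whole. The fingers move at their own pace and stop on an object; the grip force is fixed at half the most. Time passes only in rows, so rows that repeat a pose let the fingers close. It gives the time, the measured TCP pose, the force, the opening and the grip force at its end, in the units of the state.
- robot.get_obs(): the state, without advancing time (a new reading comes with each control period).
- robot.snapshot(name): name is "scene" or "top"; returns a dict with "image" (420x560x3 uint8, red, green, blue), "z_map" (420x560 float32, m along the optical axis (not along the pixel's ray), 0 where there is no reading), "mtx" (3x3 intrinsics, pixels), "R" (3x3) and "t" (3): a world point X has camera coordinates R X + t. Camera axes: x right, y down, z forward; pixel columns grow to the right and rows downward; lengths in m; the calibration is good to about 2 mm. A picture is of the moment at which its call begins.
- robot.close_job(): hands the job in; it is judged then, once.
The state is a dict: "time": time; "joint_positions": joint angles; "qvel": joint speeds; "joint_torque": joint torques, N m; "tool_pos": TCP position; "ee_rot": TCP orientation; "wrist_force": force on the tool from outside, world axes, zero at the start; "wrist_torque": the same for the moment, N m; "width": finger opening in m; "finger_force": force on a finger pad.
Only numpy, scipy, OpenCV 4.12 (cv2) and the standard library are available. Lean on these libraries where they do the work, as an engineer would, in place of code of your own. Each camera call takes 0.05 s, during which the arm holds its last target. There are 200 camera calls.

### The job

Take the orange sample cup that lies on its side in the grey cradle, and put it mouth down over the empty peg of the drying shuttle (the one with the green collar), so that it stands on its rim on the plate; let go of it. Then take hold of the shuttle's red index plunger, pull it fully up against its spring and finish while still holding it there, with the pin clear of its hole, so that I can slide the shuttle along. Leave the two white cups and the other things on the bench where they are.

Things in the scene. Friction and masses are not known exactly. Their poses are not given: they have to be found in the camera images.
- cup_mid (a point): Centre (half-way along the axis) of the orange cup: straight, round, 42 mm outside diameter, 80 mm long, wall 3 mm, bottom 4 mm, about 60 g, one end open. Its x axis runs from the closed bottom to the open mouth: level at the start (cup on its side, mouth to the left or left and away from the robot), straight down when it stands on the peg.
- cup: The orange sample cup, same point and axes as cup_mid.
- cradle: Grey cradle, fixed to the bench, 100 x 56 mm, on which the orange cup lies along its x axis on two steel rails (10 mm thick, 26 mm apart, tops 38 mm above the bench). The cup's axis is 55 mm above the bench; its sides are free from above and beside. Origin: centre of the underside.
- rack: Drying shuttle, fixed: base 200 x 380 x 12 mm, grey plate 125 x 330 mm, its top 28 mm above the bench. Three upright steel pegs (14 mm thick, 60 mm high, tapered tips) at x = 0, y = -110, 0, 110 mm; two carry white cups. Plunger at x = 75, y = 55 mm. Origin: underside, below the middle peg; x axis points from the pegs to the plunger, away from the robot or turned somewhat left; z up.
- free_peg (a point): Foot of the empty peg, on its axis, level with the top of the plate (28 mm above the bench). A green collar (22 mm diameter, 4 mm high) surrounds the peg here; only the empty peg has one. An inverted cup standing on its rim has its centre 40 mm above this point. Its axes are not meaningful except z, which is up.
- bracket (a point): Top of the blue bracket's arm, on the plunger's axis, 72 mm above the bench; a brass boss (20 mm diameter, 6 mm high) stands here under the knob. The arm is 36 mm wide (rack y) and 10 mm thick, reaches from 17 mm before this point (rack -x) to 53 mm behind it, and stands on a post 22 x 45 mm centred 42 mm behind it.
- plunger_grip (a point): Middle of the red knob of the index plunger, on its vertical axis: a round knob 28 mm in diameter and 29 mm high, from 14.5 mm below to 14.5 mm above this point. At the start this point is 95.5 mm above the bench, its lower face 9 mm above the bracket's arm. It moves straight up with the plunger.
- plunger (a joint): Lift of the index plunger in m: 0 = pin seated in its hole (where a spring returns it as soon as it is let go), 0.018 = fully up, at its stop. The pin's foot is then clear of the hole, which is 8 mm deep. The spring pulls down with about 4 N at 0, rising to 10 N at the stop.
- cup_a: White cup already drying mouth down on a peg, same size as the orange one. Origin at the centre of its rim, on the plate. Leave it.
- cup_b: The other white cup, likewise. Leave it.
- wash_bottle: White bottle with red cap, 60 mm diameter, 150 mm high, standing beyond the cradle. Origin under its centre. Leave it.
- jar: Amber jar with black lid, 60 mm diameter, 70 mm high. Origin under its centre. Leave it.
- driver: Screwdriver with blue handle lying beyond the shuttle. Leave it.
- tape: Yellow ring, 80 mm diameter, 20 mm high. Leave it.
- parts_tray: Shallow blue tray, 120 x 170 x 30 mm, at the left. Origin under its centre. Leave it.
Things that resemble listed ones, but are neither listed nor needed, are in the scene too. Leave any pink look-alike of the cup_b alone. Several things have the shape of the cup; the one meant has the colours described above.

How it is judged:
On the way, in this order (a step that is already met when the one before it is completed fails the run):
1. the orange cup stands mouth down on its rim over the empty peg, let go, the plunger still seated (horizontal distance between cup_mid and free_peg below 0.014 m and angle between cup_mid's own x axis and vertical above 3.08 rad and z of cup_mid in the frame of free_peg between 0.036 and 0.044 m and linear speed of cup below 0.02 m/s and contact force between cup and the arm below 0.05 N and contact force between cup and the fingers below 0.05 N and value of joint plunger below 0.004 m), for 0.2 s.
2. the plunger is held fully up by the gripper (value of joint plunger above 0.015 m and contact force between plunger and the fingers above 2 N), for 0.3 s.
At the end, for the whole second after the job is handed in: Orange cup mouth down (within 0.06 rad) over the collared peg (axes within 14 mm, centre 36 to 44 mm above the plate), at rest, untouched by the robot; fingers hold the plunger at least 15 mm up with over 2 N of contact, no cup propping it, through the last second (all of step 2 and horizontal distance between cup_mid and free_peg below 0.014 m and angle between cup_mid's own x axis and vertical above 3.08 rad and z of cup_mid in the frame of free_peg between 0.036 and 0.044 m and linear speed of cup below 0.02 m/s and contact force between cup and the arm below 0.05 N and contact force between cup and the fingers below 0.05 N and contact force between plunger and cup below 0.05 N and contact force between plunger and cup_a below 0.05 N and contact force between plunger and cup_b below 0.05 N); the arm keeps its last pose, push and grip.
It fails at once if a white cup is shifted by more than 20 mm (distance of any of cup_a, cup_b from where it was at the start of the episode above 0.02 m).
It fails at once if another thing on the bench is shifted by more than 30 mm (distance of any of wash_bottle, jar, driver, tape, parts_tray from where it was at the start of the episode above 0.03 m).
It also fails if it takes over 58 s, if anything falls off the work surface, if the arm or the gripper's body presses on something with over 40 N, if the wrist force passes 120 N, or if a joint passes its speed limit or range.

## Working session

There is one attempt and no reset: what is moved stays moved. The work goes in short steps, Python scripts to look and compute and a tool call to move; the robot and the scene stay as the last step left them, time stands still between calls to the robot, and variables do not carry over. Pictures are saved under pics/ and viewed, at most 10 in all, crops included, and the job is handed in when it is done.

Besides the shell and the picture viewer there is one more tool, called after "Request:" by a JSON object that holds its "api" and its "payload". carry_out: Moves the arm, as the interface text tells. Its arguments: {"type":"object","properties":{"steps":{"type":"array","items":{"type":"array"}}},"required":["steps"]}

```bash
mkdir -p pics; cat > h.py <<'E'
import numpy as np, cv2
from bench import robot
def snap(n):
    s=robot.snapshot(n); np.savez(f'pics/{n}.npz',**s); return s
def pts(s):
    z=s['z_map']; K=s['mtx']; v,u=np.mgrid[:z.shape[0],:z.shape[1]]
    c=np.stack([(u-K[0,2])/K[0,0]*z,(v-K[1,2])/K[1,1]*z,z],-1)
    return (c-s['t'])@s['R']
def save(s,f): cv2.imwrite(f,s['image'][:,:,::-1])
E
python3 - <<'E'
from h import *
for n in('scene','top'):
    s=snap(n); save(s,f'pics/{n}0.png'); print(n,-s['R'].T@s['t'],s['R'][2],s['mtx'][0,0])
print(robot.get_obs())
E
```

```text
scene [ 1.09153632 -0.46923742  1.06605908] [-0.42625406  0.42620814 -0.79790607] 381.0553754816556
top [0.29958336 0.04320474 1.49387464] [ 0.20617031  0.01860895 -0.97833916] 432.17531256939924
{'time': 0.1, 'joint_positions': array([-1.25013681e+00,  8.78668399e-02,  1.37208441e+00,  1.38734950e-05,
        1.68360366e+00, -1.03098694e-01]), 'qvel': array([ 9.68329803e-05, -5.72476728e-04, -5.16203486e-03, -1.81039588e-04,
        1.58184801e-03,  8.34297064e-04]), 'joint_torque': array([ 2.98977095e-03, -3.41254306e+01, -3.03301048e+01,  7.21321022e-02,
        3.05171055e-02, -9.96008430e-05]), 'tool_pos': array([ 0.22599919, -0.50088329,  0.20443851]), 'ee_rot': array([-3.13964224e+00, -2.15662502e-04,  4.23759552e-01]), 'wrist_force': array([-0.18097484, -0.8253176 , -0.71729468]), 'wrist_torque': array([0.04269423, 0.02158937, 0.04924604]), 'finger_force': 0.0, 'width': 0.09379615093073776}
```

View pics/scene0.png

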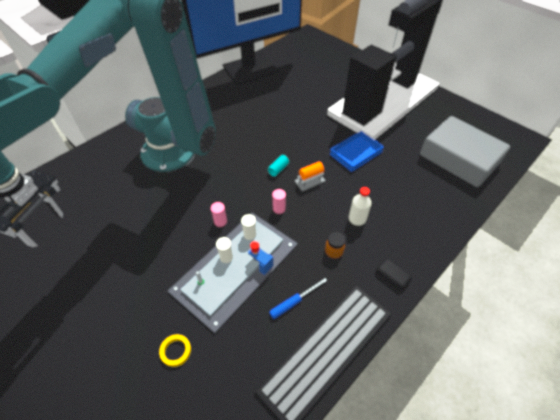

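View pics/top0.png

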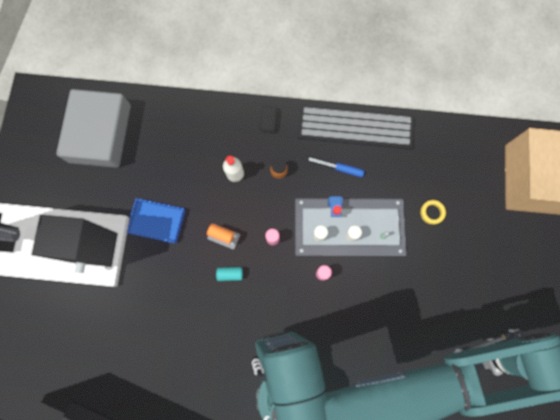

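The scene view shows the orange cup on its cradle at about (311,171) and the shuttle at about (232,268), with the green collar at (200,280) and the red knob at (255,246). In the top view the cup is at (222,234), the collar at (386,236) and the knob at (337,209).

The tool can only turn about its own z axis. I'll therefore have to pivot the cup in the grip against the cradle's end.

```bash
python3 - <<'E'
from h import *
S={n:np.load(f'pics/{n}.npz') for n in('scene','top')}
a=cv2.resize(S['top']['image'][180:290,120:420],(800,293),interpolation=cv2.INTER_CUBIC)
b=cv2.resize(S['scene']['image'][140:330,165:425],(400,292),interpolation=cv2.INTER_CUBIC)
c=cv2.resize(S['scene']['image'][225:310,180:296],(400,292),interpolation=cv2.INTER_CUBIC)
cv2.imwrite('pics/comp.png',np.vstack([a,np.hstack([b,c])])[:,:,::-1])
def fit(m): 
    c=m.mean(0); w,V=np.linalg.eigh(np.cov((m-c).T)); return c.round(4),V[:,-1].round(3),np.sqrt(w).round(4),len(m)
for n,s in S.items():
    P=pts(s); hsv=cv2.cvtColor(s['image'],cv2.COLOR_RGB2HSV).astype(int); H,Sa,V=[hsv[...,i] for i in range(3)]
    valid=s['z_map']>0
    box=valid&(P[...,0]>.25)&(P[...,0]<.75)&(abs(P[...,1])<.45)
    for nm,mk in dict(orange=(H>5)&(H<18)&(Sa>150)&(V>120)&(P[...,1]>.1),red=((H<5)|(H>174))&(Sa>170)&(V>100),green=(H>40)&(H<85)&(Sa>60)&(V>60),blue=(H>100)&(H<125)&(Sa>150)&(V>60)).items():
        k,lab=cv2.connectedComponents((mk&box).astype(np.uint8))
        for i in range(1,k):
            m=P[lab==i]
            if len(m)>3:
                vv,uu=np.where(lab==i); print(n,nm,fit(m)[0],fit(m)[1],len(m),'px',uu.mean().round(1),vv.mean().round(1),'zr',m[:,2].min().round(3),m[:,2].max().round(3))
    # plate: heights 20..36mm
    r=box&(P[...,1]<.1)
    for lo,hi in((.022,.034),(.006,.017),(.100,.116)):
        m=(r&(P[...,2]>lo)&(P[...,2]<hi)&(Sa<90)).astype(np.uint8)
        k,lab,st,_=cv2.connectedComponentsWithStats(m)
        for i in range(1,k):
            if st[i,4]>20:
                q=P[lab==i]; rc=cv2.minAreaRect((q[:,:2]*1000).astype(np.float32)); print(n,lo,rc,len(q),q[:,2].mean().round(4),q[:,:2].mean(0).round(4))
E
```

```text
scene orange [0.5009 0.2894 0.0476] [-0.446  0.744 -0.497] 194 px 310.7 170.7 zr -0.004 0.077
scene red [0.7254 0.2918 0.1205] [-0.318  0.624 -0.714] 67 px 364.4 190.6 zr -0.002 0.153
scene red [ 0.6214 -0.1004  0.1076] [-0.735  0.454  0.504] 55 px 254.2 246.8 zr 0.093 0.114
scene green [ 0.5626 -0.267   0.034 ] [-0.406 -0.85  -0.336] 26 px 201.1 282.0 zr 0.028 0.047
scene blue [0.5348 0.4364 0.0156] [-0.997  0.075 -0.003] 192 px 342.5 161.0 zr -0.005 0.034
scene blue [ 0.6565 -0.0973  0.063 ] [-0.668  0.198  0.717] 245 px 263.7 261.0 zr 0.024 0.076
scene 0.022 ((580.702392578125, -153.85281372070312), (128.59613037109375, 331.3876037597656), 5.2562031745910645) 3198 0.0282 [ 0.589  -0.1783]
scene 0.006 ((584.9249267578125, -153.55252075195312), (204.69105529785156, 382.1000671386719), 4.804488182067871) 2474 0.0121 [ 0.6163 -0.1987]
scene 0.006 ((488.24774169921875, -67.68900299072266), (25.95901870727539, 77.91190338134766), 7.629175662994385) 133 0.0123 [ 0.4883 -0.0707]
scene 0.1 ((538.5982055664062, -48.51802062988281), (37.82284164428711, 41.364280700683594), 87.92976379394531)
[... 388 characters left out ...]
  0.948 0.22 ] 7 px 215.9 236.1 zr 0.068 0.077
top blue [0.5331 0.4406 0.0181] [-0.993  0.041  0.113] 128 px 178.7 222.7 zr -0.003 0.037
top 0.022 ((575.0585327148438, -151.01901245117188), (126.55052947998047, 330.7665710449219), 5.488335132598877) 2743 0.0276 [ 0.5772 -0.1566]
top 0.006 ((576.9389038085938, -149.3802032470703), (208.9828643798828, 389.9022521972656), 5.625728607177734) 2365 0.0116 [ 0.5691 -0.1473]
top 0.1 ((531.7570190429688, -44.32126998901367), (39.38896560668945, 39.337066650390625), 50.947879791259766) 132 0.1079 [ 0.5317 -0.0442]
top 0.1 ((542.6132202148438, -153.91488647460938), (38.96902847290039, 40.403831481933594), 35.34086227416992) 129 0.1077 [ 0.5425 -0.1538]
```

View pics/comp.png

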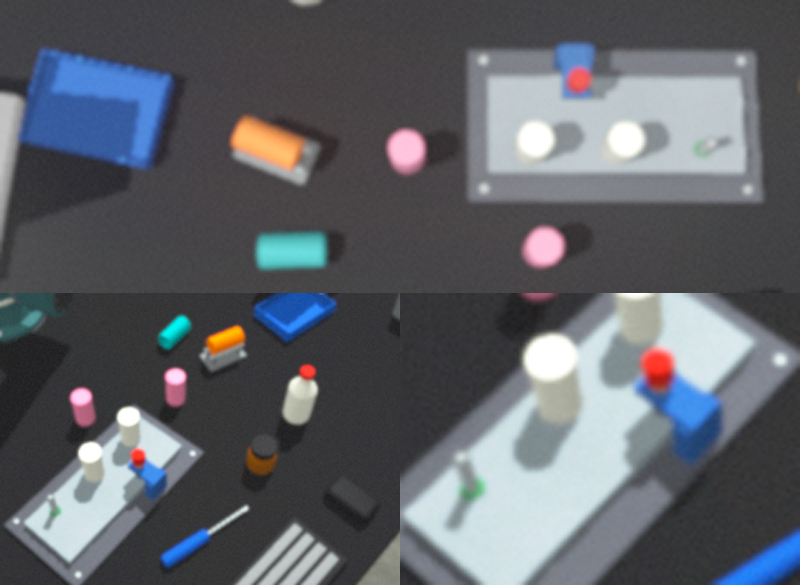

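Crop: in the top view the orange cup runs from upper left (mouth) to lower right on its cradle, with free room between it and the tray. The white cups stand on the left and middle pegs, and the green-collared empty peg is at the right end. The red knob sits on the blue bracket.

The two cameras differ by about 7 mm in plan. I'll bring the gripper over the cup and use its known pose to settle which is right.

```bash
cat >> h.py <<'E'
def to(x,y,z,yaw,o=None):
    "tool-frame shift and roll units from the present pose (yaw in deg)"
    o=o or robot.get_obs(); w=o['ee_rot'][2]; d=np.array([x,y,z])-o['tool_pos']
    c,s=np.cos(w),np.sin(w); dy=(np.degrees(w)-yaw+180)%360-180
    return np.round([d[0]*c+d[1]*s, d[0]*s-d[1]*c, -d[2]],4), round(dy/10,2)
E
python3 - <<'E'
from h import *
print(to(.50,.28,.24,72))
for n in('scene','top'):
    s=np.load(f'pics/{n}.npz'); P=pts(s); hsv=cv2.cvtColor(s['image'],cv2.COLOR_RGB2HSV).astype(int); H,Sa,V=[hsv[...,i] for i in range(3)]
    m=(H>3)&(H<20)&(Sa>130)&(V>90)&(abs(P[...,0]-.5)<.08)&(abs(P[...,1]-.28)<.08)&(P[...,2]>.055)
    q=P[m]; rc=cv2.minAreaRect((q[:,:2]*1000).astype(np.float32)); t=q[q[:,2]>.068]
    w,Ve=np.linalg.eigh(np.cov(t[:,:2].T)); print(n,rc,t.mean(0),len(t),Ve[:,1],q[:,2].max())
    b=(Sa<60)&(abs(P[...,0]-.5)<.08)&(abs(P[...,1]-.28)<.08)&(P[...,2]>.008)&(P[...,2]<.05); q=P[b]; print(cv2.minAreaRect((q[:,:2]*1000).astype(np.float32)),len(q))
    m=(P[...,2]>.015)&(abs(P[...,0]-.53)<.12)&(P[...,1]>.33)&(P[...,1]<.55)&(H>100)&(H<125)&(Sa>150); q=P[m]; print('tray',cv2.minAreaRect((q[:,:2]*1000).astype(np.float32)),q[:,1].min())
E
```

```text
(array([ 0.5709, -0.5991, -0.0356]), np.float64(-4.77))
scene ((509.6993713378906, 283.190673828125), (84.95188903808594, 42.440223693847656), 70.94367980957031) [0.51383382 0.27552096 0.07210951] 76 [0.32521419 0.94564038] 0.0784160278080646
((511.10345458984375, 278.7057800292969), (99.8699722290039, 52.93431091308594), 70.1175308227539) 168
tray ((534.5477905273438, 492.7084045410156), (121.32617950439453, 126.9486312866211), 83.84188079833984) 0.4261408494148361
top ((503.9759216308594, 285.3563232421875), (81.39688110351562, 38.71004867553711), 74.28507232666016) [0.50157642 0.28486935 0.07396309] 218 [0.30860302 0.95119092] 0.08431119467105673
((499.272216796875, 273.76129150390625), (155.25, 133.4600830078125), 1.2392464876174927) 116
tray ((528.3218383789062, 496.168212890625), (119.02525329589844, 120.5464859008789), 83.6339340209961) 0.43165009932375287
```

Request:
{"api": "carry_out", "payload": {"steps": [[[0, 0, -0.04], -0.5, -1], [[0.05, -0.04, -0.04], -1.5, -1], [[0.1, -0.08, -0.04], -2.5, -1], [[0.14, -0.13, -0.04], -3.5, -1], [[0.18, -0.18, -0.04], -4.77, -1], [[0.22, -0.22, -0.04], -4.77, -1], [[0.26, -0.26, -0.04], -4.77, -1], [[0.3, -0.3, -0.04], -4.77, -1], [[0.34, -0.34, -0.04], -4.77, -1], [[0.38, -0.38, -0.04], -4.77, -1]]}}

```text
time: 1.35
tool_pos: [0.4164, 0.0032, 0.2452]
ee_rot: [3.142, 0.0, 1.256]
wrist_force: [0.4, -0.2, 1.2]
width: 0.0939
finger_force: 0.0
```

```bash
python3 - <<'E'
from h import *
o=robot.get_obs();print(o['tool_pos'],o['ee_rot'],to(.43,.22,.2,71.5))
E
```

```text
[0.41638762 0.00317367 0.24517498] [3.14150206e+00 2.68980505e-04 1.25640387e+00] (array([ 0.2104, -0.0541,  0.0452]), np.float64(0.05))
```

```bash
python3 - <<'E'
from h import *
print(to(.507,.284,.14,71.5))
E
```

```text
(array([ 0.2951, -0.0007,  0.1052]), np.float64(0.05))
```

Request:
{"api": "carry_out", "payload": {"steps": [[[0.05, 0, 0.02], 0.05, -1], [[0.1, 0, 0.04], 0.05, -1], [[0.15, 0, 0.06], 0.05, -1], [[0.2, 0, 0.08], 0.05, -1], [[0.25, -0.001, 0.1], 0.05, -1], [[0.28, -0.001, 0.105], 0.05, -1], [[0.295, -0.001, 0.105], 0.05, -1], [[0.295, -0.001, 0.105], 0.05, -1]]}}

```text
time: 2.35
tool_pos: [0.5067, 0.2823, 0.1404]
ee_rot: [-3.142, 0.001, 1.248]
wrist_force: [-0.2, 0.1, 0.3]
width: 0.0943
finger_force: 0.0
```

```bash
python3 - <<'E'
from h import *
o=robot.get_obs();print(o['tool_pos'],o['ee_rot'][2])
ims=[]
w=o['ee_rot'][2]; ty=np.array([np.sin(w),-np.cos(w),0])
for n in('scene','top'):
    s=snap(n); im=s['image'].copy(); 
    pr=lambda X:(lambda c:(s['mtx']@c/c[2])[:2])(s['R']@X+s['t'])
    k=5; p=pr(o['tool_pos']); u0,v0=int(p[0])-40,int(p[1])-50
    c=cv2.resize(im[v0:v0+100,u0:u0+80],None,fx=k,fy=k,interpolation=cv2.INTER_CUBIC)
    for X in(o['tool_pos'],o['tool_pos']+.047*ty,o['tool_pos']-.047*ty):
        q=(pr(X)-[u0,v0]+.5)*k; cv2.drawMarker(c,tuple(int(a) for a in q),(0,255,0),cv2.MARKER_CROSS,12,1)
    print(n,u0,v0,p); ims.append(c)
cv2.imwrite('pics/grip1.png',np.hstack(ims)[:,:,::-1])
E
```

```text
[0.50665649 0.28227138 0.14038956] 1.2483701549678985
scene 272 103 [312.37084981 153.99614243]
top 177 178 [217.56016511 228.62110759]
```

View pics/grip1.png

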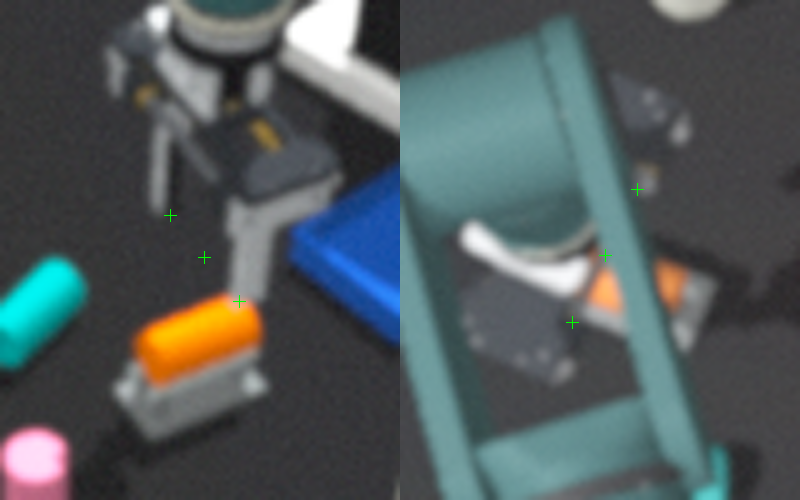

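The left crop (scene) shows the fingertips at (158,213) and (250,300), within about 1 px of the green predictions. The right crop (top) shows the one visible fingertip at (648,182), about 1.5 px right of its prediction. I'll refine this with depth.

```bash
python3 - <<'E'
from h import *
o=robot.get_obs(); w=o['ee_rot'][2]; c,s_=np.cos(w),np.sin(w)
for n in('scene','top'):
    s=np.load(f'pics/{n}.npz'); P=pts(s); d=P-o['tool_pos']
    X=d[...,0]*c+d[...,1]*s_; Y=d[...,0]*s_-d[...,1]*c; Z=d[...,2]
    for sg in(1,-1):
        m=(s['z_map']>0)&(abs(X)<.03)&(sg*Y>.03)&(sg*Y<.075)&(Z>-.012)&(Z<.05)
        q=np.c_[X[m],Y[m],Z[m]]*1000
        print(n,sg,len(q)); 
        if len(q): print(np.percentile(q,[3,50,97],axis=0).round(1))
        if len(q)<25: print(q.round(0).tolist())
    print(s['R'][0])
E
```

```text
scene 1 60
[[-8.2 50.4  8.2]
 [-1.1 59.1 29.7]
 [10.4 63.  47.8]]
scene -1 67
[[ -9.  -55.3   3.1]
 [ -2.  -46.5  27.7]
 [ 10.  -43.4  48.7]]
[ 0.70981315  0.70438388 -0.00294094]
top 1 6
[[-7.6 42.9 -2.5]
 [-6.4 45.5  9.1]
 [-4.9 50.6 16.6]]
[[-7.0, 51.0, 18.0], [-6.0, 49.0, 9.0], [-5.0, 45.0, 9.0], [-8.0, 46.0, 9.0], [-5.0, 43.0, 4.0], [-6.0, 45.0, -4.0]]
top -1 0
[]
[ 0.09692709 -0.99529036  0.00149455]
```

Depth agrees with the known finger pose to about 1 mm in the scene camera, so I trust that view. By it the cup centre is near (0.5095, 0.282), its axis is at 71° and its height matches the text. I'll grip about 20 mm from the mouth.

```bash
python3 - <<'E'
from h import *
u=np.array([np.cos(np.radians(70.9)),np.sin(np.radians(70.9))]); g=np.array([.5095,.2817])+.020*u
print(g,to(*g,.036,70.9))
E
```

```text
[0.51604436 0.30059898] (array([0.0213, 0.0027, 0.105 ]), np.float64(0.05))
```

Request:
{"api": "carry_out", "payload": {"steps": [[[0.021, 0.003, 0.02], 0.05, -1], [[0.021, 0.003, 0.05], 0.05, -1], [[0.021, 0.003, 0.08], 0.05, -1], [[0.021, 0.003, 0.105], 0.05, -1], [[0.021, 0.003, 0.105], 0.05, -1], [[0.021, 0.003, 0.105], 0.05, 1], [[0.021, 0.003, 0.105], 0.05, 1], [[0.021, 0.003, 0.105], 0.05, 1], [[0.021, 0.003, 0.105], 0.05, 1], [[0.021, 0.003, 0.105], 0.05, 1]]}}

```text
time: 3.7
tool_pos: [0.5144, 0.3019, 0.0357]
ee_rot: [-3.137, -0.0, 1.239]
wrist_force: [-9.0, 2.7, 5.6]
width: 0.0478
finger_force: 4.6
```

Request:
{"api": "carry_out", "payload": {"steps": [[[0, 0, 0], 0, 1], [[0, 0, 0], 0, 1], [[0, 0, 0], 0, 1], [[0, 0, 0], 0, 1]]}}

```text
time: 4.2
tool_pos: [0.512, 0.3028, 0.0357]
ee_rot: [-3.133, 0.001, 1.24]
wrist_force: [-9.6, 2.8, 6.5]
width: 0.0419
finger_force: 29.9
```

Request:
{"api": "carry_out", "payload": {"steps": [[[0, 0, -0.01], 0, 1], [[0, 0, -0.025], 0, 1], [[0.02, 0, -0.025], 0, 1], [[0.045, 0, -0.025], 0, 1], [[0.068, 0, -0.025], 0, 1], [[0.068, 0, -0.025], 0, 1], [[0.068, 0, -0.025], 0, 1]]}}

```text
time: 5.08
tool_pos: [0.5385, 0.3647, 0.0608]
ee_rot: [3.141, 0.0, 1.239]
wrist_force: [0.2, -0.2, -1.5]
width: 0.0419
finger_force: 29.8
```

```bash
cat >> h.py <<'E'
def view(f,c=None,r=55,k=5):
    o=robot.get_obs(); s=snap('scene'); c=o['tool_pos'] if c is None else c
    q=s['R']@np.array(c)+s['t']; p=(s['mtx']@q/q[2])[:2].astype(int)
    im=s['image'][max(p[1]-r,0):p[1]+r,max(p[0]-r,0):p[0]+r]
    cv2.imwrite(f,cv2.resize(im,None,fx=k,fy=k,interpolation=cv2.INTER_CUBIC)[:,:,::-1]); return s,o
def cup(s,o):
    "tool-frame (mm) extents of orange points"
    P=pts(s); hsv=cv2.cvtColor(s['image'],cv2.COLOR_RGB2HSV).astype(int); H,Sa,V=[hsv[...,i] for i in range(3)]
    d=P-o['tool_pos']; m=(H>3)&(H<20)&(Sa>130)&(V>70)&(np.linalg.norm(d,axis=-1)<.13)
    w=o['ee_rot'][2]; d=d[m]; X=d[:,0]*np.cos(w)+d[:,1]*np.sin(w); Y=d[:,0]*np.sin(w)-d[:,1]*np.cos(w)
    q=np.c_[X,Y,d[:,2]]*1000; rc=cv2.minAreaRect(q[:,[0,2]].astype(np.float32))
    print(len(q),np.percentile(q,[3,50,97],axis=0).round(1).tolist(),'xz rect',np.round(rc[0],1),np.round(rc[1],1),round(rc[2],1)); return q
E
python3 - <<'E'
from h import *
s,o=view('pics/c1.png'); print(o['tool_pos'],o['wrist_force']); cup(s,o)
P=pts(s); sat=cv2.cvtColor(s['image'],cv2.COLOR_RGB2HSV)[...,1]
u=np.array([.3272,.945]); A=P[...,:2]@u; B=P[...,:2]@np.array([.945,-.3272])
m=(sat<70)&(abs(B-.388)<.035)&(A>.36)&(A<.5)&(P[...,2]>.006)&(P[...,2]<.06); 
for lo,hi in((.006,.02),(.02,.03),(.03,.05)):
    k=m&(P[...,2]>lo)&(P[...,2]<hi); print(lo,k.sum(),np.percentile(A[k],[1,50,99]),np.percentile(B[k],[1,50,99]),P[...,2][k].max())
E
```

```text
[0.53846715 0.36470091 0.06079035] [ 0.18780261 -0.17566563 -1.46201505]
253 [[-60.3, -92.5, -61.8], [-31.3, 9.1, 32.3], [17.1, 25.8, 42.3]] xz rect [-12.1  21.9] [102.5 190.7] 13.3
0.006 188 [0.38141719 0.42613969 0.47947832] [0.36248144 0.39898051 0.41827399] 0.01989494776670841
0.02 14 [0.39310473 0.46239558 0.46679289] [0.37061204 0.39431473 0.40730448] 0.02767658626599202
0.03 141 [0.38700965 0.4281396  0.47342246] [0.37144931 0.39127265 0.4092275 ] 0.04332217620450164
```

View pics/c1.png

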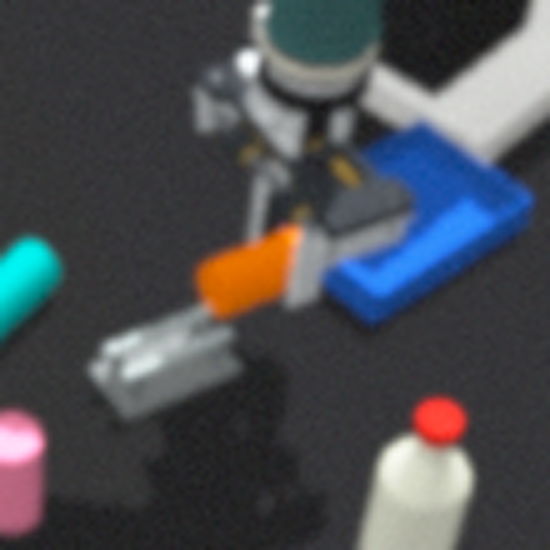

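The cup is gripped level with its bottom end over the rail ends, and the rail tops read 38 to 40 mm. I'll start the pivot by lowering it onto the rail ends.

Request:
{"api": "carry_out", "payload": {"steps": [[[-0.006, 0, 0.01], 0, 1], [[-0.006, 0, 0.02], 0, 1], [[-0.004, 0, 0.026], 0, 1], [[-0.002, 0, 0.031], 0, 1], [[0, 0, 0.036], 0, 1], [[0, 0, 0.04], 0, 1], [[0, 0, 0.044], 0, 1], [[0, 0, 0.048], 0, 1], [[0, 0, 0.048], 0, 1]]}}

```text
time: 6.25
tool_pos: [0.5387, 0.3661, 0.0124]
ee_rot: [3.141, -0.002, 1.239]
wrist_force: [1.2, 2.9, 2.9]
width: 0.0419
finger_force: 30.0
```

```bash
python3 - <<'E'
from h import *
s,o=view('pics/c2.png'); print(o['tool_pos'],o['wrist_force'],o['tool_pos'][:2]@[.3272,.945])
E
```

```text
[0.5386515  0.36612557 0.01242036] [1.19247465 2.94231787 2.92596157] 0.5222354319274841
```

View pics/c2.png

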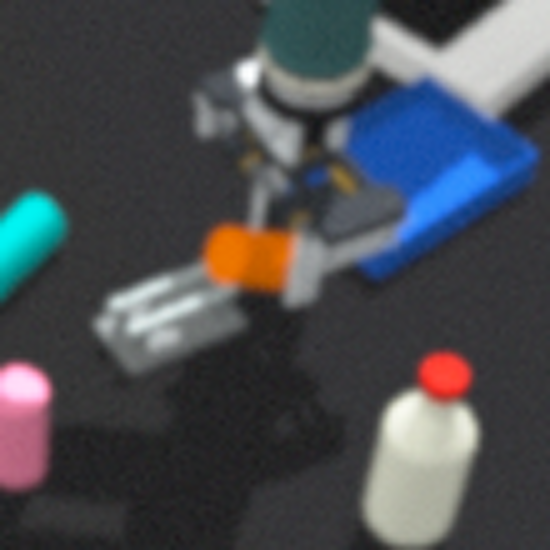

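The cup pivots easily, with its bottom already tilted up about 35° at (230,250) and only about 3 N on the wrist. I'll continue towards the rails, then press the rim on the bench.

Request:
{"api": "carry_out", "payload": {"steps": [[[-0.004, 0, 0.0], 0, 1], [[-0.008, 0, 0.0], 0, 1], [[-0.012, 0, 0.0], 0, 1], [[-0.016, 0, 0.0], 0, 1], [[-0.019, 0, 0.0], 0, 1], [[-0.02, 0, 0.003], 0, 1], [[-0.02, 0, 0.006], 0, 1], [[-0.02, 0, 0.009], 0, 1], [[-0.02, 0, 0.009], 0, 1]]}}

```text
time: 7.42
tool_pos: [0.5302, 0.3516, 0.0074]
ee_rot: [-3.138, -0.009, 1.239]
wrist_force: [-7.3, 8.9, 14.5]
width: 0.0422
finger_force: 30.1
```

```bash
python3 - <<'E'
from h import *
s,o=view('pics/c3.png'); print(o['tool_pos'],o['wrist_force'],o['tool_pos'][:2]@[.3272,.945])
q=cup(s,o); q=q[(abs(q[:,1])<35)&(abs(q[:,0])<70)&(q[:,2]>-15)]; print(np.percentile(q,[2,50,98],axis=0).round(1)); print(cv2.minAreaRect(q[:,[0,2]].astype(np.float32)))
E
```

```text
[0.5302306  0.35156759 0.00736781] [-7.33813426  8.88145666 14.53170487] 0.5057228217307214
180 [[-49.5, -81.2, -8.2], [-30.5, 9.7, 59.5], [4.6, 30.1, 103.5]] xz rect [-22.5  42.8] [ 45.  131.7] 25.7
[[-50.7 -17.5  -3.3]
 [-31.6  10.8  60. ]
 [ -7.2  24.   77.9]]
((-23.911191940307617, 47.36006164550781), (43.64427185058594, 112.47969818115234), 29.901813507080078)
```

View pics/c3.png

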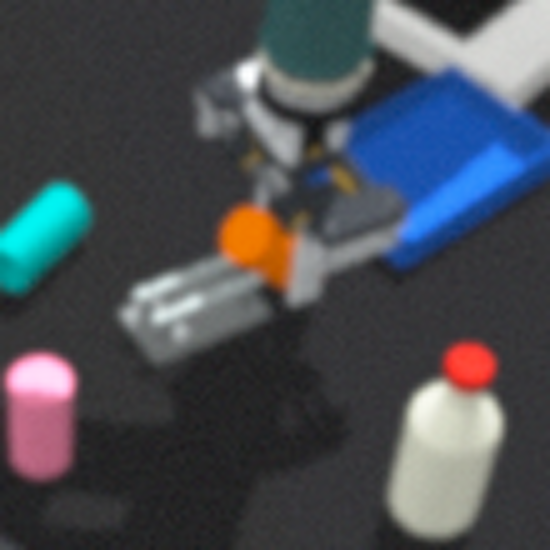

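The cup is now about 60° up, with its bottom at (245,235), and is touching both rail and bench. I'll relieve the bench contact slightly and push further towards the cradle.

Request:
{"api": "carry_out", "payload": {"steps": [[[-0.002, 0, -0.005], 0, 1], [[-0.004, 0, -0.005], 0, 1], [[-0.006, 0, -0.005], 0, 1], [[-0.007, 0, -0.005], 0, 1], [[-0.008, 0, -0.004], 0, 1], [[-0.008, 0, -0.002], 0, 1], [[-0.008, 0, 0], 0, 1], [[-0.007, 0, 0.001], 0, 1], [[-0.006, 0, 0.001], 0, 1]]}}

```text
time: 8.6
tool_pos: [0.5265, 0.3446, 0.0056]
ee_rot: [-3.135, -0.004, 1.24]
wrist_force: [-9.8, 6.8, 16.3]
width: 0.0421
finger_force: 30.1
```

```bash
python3 - <<'E'
from h import *
s,o=view('pics/c4.png'); print(o['tool_pos'],o['wrist_force'],o['tool_pos'][:2]@[.3272,.945])
q=cup(s,o); q=q[(abs(q[:,1])<35)&(abs(q[:,0])<70)&(q[:,2]>-15)]; print(np.percentile(q,[2,50,98],axis=0).round(1)); print(cv2.minAreaRect(q[:,[0,2]].astype(np.float32)))
# plane fit of the bottom disc (highest band) in tool frame
from numpy.linalg import svd
for lo in(60,66,70):
    t=q[q[:,2]>lo]; c=t.mean(0); n=svd(t-c)[2][2]; print(lo,len(t),c.round(1),n.round(2))
E
```

```text
[0.52648119 0.34463813 0.00556663] [-9.77083881  6.77914788 16.34730903] 0.4979476786284771
153 [[-40.6, -85.8, -5.6], [-24.3, 10.3, 67.4], [16.5, 33.3, 108.1]] xz rect [-17.2  50.5] [ 36.8 139.4] 25.0
[[-42.9 -16.8  12.3]
 [-25.7  11.5  69.2]
 [ -8.5  29.1 110.1]]
((-24.479999542236328, 56.887115478515625), (34.96104431152344, 127.20037078857422), 11.503952980041504)
60 95 [-27.8   5.6  73.5] [-0.95 -0.14  0.27]
66 78 [-27.5   4.4  75.7] [-0.87 -0.31  0.38]
70 61 [-25.4   5.4  77.8] [-0.97 -0.24  0.04]
```

Request:
{"api": "carry_out", "payload": {"steps": [[[0.001, 0, -0.01], 0, 1], [[0.001, 0, -0.04], 0, 1], [[0.001, 0, -0.08], 0, 1], [[0.001, 0, -0.13], 0, 1], [[-0.04, 0, -0.16], 0, 1], [[-0.09, 0, -0.16], 0, 1], [[-0.14, 0, -0.16], 0, 1], [[-0.16, 0, -0.16], 0, 1], [[-0.16, 0, -0.16], 0, 1]]}}

```text
time: 9.78
tool_pos: [0.4771, 0.1886, 0.1617]
ee_rot: [-3.14, 0.001, 1.237]
wrist_force: [0.7, 1.1, -1.0]
width: 0.0419
finger_force: 29.9
```

```bash
python3 - <<'E'
from h import *
s,o=view('pics/c5.png'); print(o['tool_pos'],o['wrist_force'],o['joint_positions'])
q=cup(s,o); q=q[(abs(q[:,1])<30)&(abs(q[:,0])<70)&(q[:,2]>-15)&(q[:,2]<90)]; print(np.percentile(q,[2,50,98],axis=0).round(1))
print(to(.56,-.2665,.16,95.5), to(.56,-.2665,.16,5.5))
E
```

```text
[0.47709185 0.18862796 0.16170473] [ 0.66911375  1.09940587 -1.00661434] [2.65867184e-01 1.88363942e-02 1.52896406e+00 1.32675989e-04
 1.59536044e+00 5.99851792e-01]
166 [[-41.8, -16.8, 24.6], [-26.5, 15.5, 68.0], [-8.3, 37.0, 108.4]] xz rect [-20.   58.2] [ 36.6 118.4] 29.4
[[-42.8 -17.1  18.7]
 [-25.5  13.6  66.8]
 [ -5.6  23.   78.5]]
(array([-0.4042,  0.2269,  0.0019]), np.float64(-2.46)) (array([-0.4042,  0.2269,  0.0019]), np.float64(6.54))
```

View pics/c5.png

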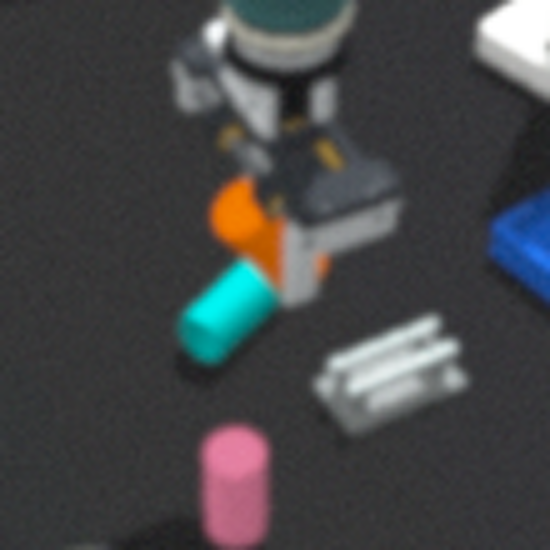

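The cup hangs at about 65–70°, with its bottom at (240,212) and its mouth just showing right of the finger at (320,265). I'll compare that with projected poses.

```bash
python3 - <<'E'
from h import *
s=np.load('pics/scene.npz'); o=robot.get_obs(); w=o['ee_rot'][2]; tx=np.array([np.cos(w),np.sin(w),0]); ty=np.array([np.sin(w),-np.cos(w),0]); z=np.array([0,0,1.])
im=s['image']; hsv=cv2.cvtColor(im,cv2.COLOR_RGB2HSV).astype(int); H,Sa,V=[hsv[...,i] for i in range(3)]
q=s['R']@o['tool_pos']+s['t']; p=(s['mtx']@q/q[2])[:2].astype(int)
m=(H>3)&(H<20)&(Sa>130)&(V>70); m[:p[1]-40]=0;m[p[1]+30:]=0;m[:,:p[0]-40]=0;m[:,p[0]+30:]=0
P=o['tool_pos']+.019*z
a=np.linspace(0,2*np.pi,40)
for g in(.018,.021,.024):
  for th in range(45,95,5):
    t=np.radians(th); d=-np.cos(t)*tx+np.sin(t)*z; n=np.sin(t)*tx+np.cos(t)*z
    X=np.vstack([P+d*(l)+.021*(np.cos(b)*ty+np.sin(b)*n) for l in(.08-g,-g) for b in a])
    c=X@s['R'].T+s['t']; uv=(c@s['mtx'].T); uv=uv[:,:2]/uv[:,2:]
    M=np.zeros(m.shape,np.uint8); cv2.fillConvexPoly(M,cv2.convexHull(np.round(uv).astype(np.int32)),1)
    vis=M.astype(bool); print(g,th,'orange outside',(m&~vis).sum(),'of',m.sum(),'pred',vis.sum(),'upper-left miss',(vis&~m)[:, :p[0]-2].sum())
E
```

```text
0.018 45 orange outside 30 of 193 pred 364 upper-left miss 80
0.018 50 orange outside 19 of 193 pred 366 upper-left miss 70
0.018 55 orange outside 9 of 193 pred 360 upper-left miss 51
0.018 60 orange outside 6 of 193 pred 347 upper-left miss 27
0.018 65 orange outside 15 of 193 pred 356 upper-left miss 29
0.018 70 orange outside 37 of 193 pred 361 upper-left miss 35
0.018 75 orange outside 52 of 193 pred 358 upper-left miss 34
0.018 80 orange outside 64 of 193 pred 372 upper-left miss 37
0.018 85 orange outside 84 of 193 pred 359 upper-left miss 39
0.018 90 orange outside 93 of 193 pred 377 upper-left miss 39
0.021 45 orange outside 26 of 193 pred 376 upper-left miss 77
0.021 50 orange outside 18 of 193 pred 365 upper-left miss 61
0.021 55 orange outside 13 of 193 pred 353 upper-left miss 45
0.021 60 orange outside 9 of 193 pred 354 upper-left miss 28
0.021 65 orange outside 21 of 193 pred 359 upper-left miss 30
0.021 70 orange outside 37 of 193 pred 358 upper-left miss 30
0.021 75 orange outside 51 of 193 pred 361 upper-left miss 31
0.021 80 orange outside 73 of 193 pred 359 upper-left miss 35
0.021 85 orange outside 85 of 193 pred 357 upper-left miss 35
0.021 90 orange outside 93 of 193 pred 380 upper-left miss 40
0.024 45 orange outside 28 of 193 pred 368 upper-left miss 68
0.024 50 orange outside 23 of 193 pred 361 upper-left miss 54
0.024 55 orange outside 19 of 193 pred 362 upper-left miss 44
0.024 60 orange outside 15 of 193 pred 355 upper-left miss 26
0.024 65 orange outside 28 of 193 pred 347 upper-left miss 24
0.024 70 orange outside 40 of 193 pred 355 upper-left miss 29
0.024 75 orange outside 53 of 193 pred 357 upper-left miss 33
0.024 80 orange outside 74 of 193 pred 361 upper-left miss 31
0.024 85 orange outside 86 of 193 pred 359 upper-left miss 36
0.024 90 orange outside 94 of 193 pred 378 upper-left miss 40
```

The silhouette fits about 60°, so 30° is still missing. I'll use the fixed empty peg as a taller stop. From the open side of the plate (beyond the peg in rack x, no cups nearby), I'll push the cup's upper part against it.

```bash
python3 - <<'E'
from h import *
print(to(.6118,-.2615,.16,5.5))
E
```

```text
(array([-0.3825,  0.2743,  0.0019]), np.float64(6.54))
```

Request:
{"api": "carry_out", "payload": {"steps": [[[-0.035, 0.025, 0], 0.8, 1], [[-0.075, 0.055, 0], 1.7, 1], [[-0.115, 0.083, 0], 2.6, 1], [[-0.155, 0.111, 0], 3.5, 1], [[-0.195, 0.14, 0], 4.4, 1], [[-0.235, 0.168, 0], 5.3, 1], [[-0.28, 0.2, 0], 6.1, 1], [[-0.32, 0.23, 0], 6.54, 1], [[-0.36, 0.258, 0], 6.54, 1], [[-0.3825, 0.274, 0.002], 6.54, 1]]}}

```text
time: 11.08
tool_pos: [0.6137, -0.2627, 0.1589]
ee_rot: [-3.141, 0.001, 0.097]
wrist_force: [0.1, 0.3, -0.8]
width: 0.0416
finger_force: 29.9
```

Request:
{"api": "carry_out", "payload": {"steps": [[[0, 0, 0.03], 0, 1], [[0, 0, 0.06], 0, 1], [[0, 0, 0.09], 0, 1], [[0, 0, 0.112], 0, 1], [[0, 0, 0.112], 0, 1], [[-0.004, 0, 0.112], 0, 1], [[-0.008, 0, 0.112], 0, 1], [[-0.012, 0, 0.112], 0, 1], [[-0.012, 0, 0.112], 0, 1]]}}

```text
time: 12.2
tool_pos: [0.6, -0.2629, 0.0494]
ee_rot: [3.141, -0.001, 0.097]
wrist_force: [0.9, 0.4, -0.5]
width: 0.0421
finger_force: 29.9
```

```bash
python3 - <<'E'
from h import *
s,o=view('pics/c6.png'); print(o['tool_pos'],o['ee_rot'],o['wrist_force'])
print((o['tool_pos'][:2]-[.56,-.2665])@np.array([[.9954,-.0958],[.0958,.9954]]))
E
```

```text
[ 0.60001646 -0.26287542  0.04935598] [ 3.14081851e+00 -1.01487843e-03  9.69456848e-02] [ 0.85361029  0.35058583 -0.50020564]
[ 0.04017962 -0.00022567]
```

View pics/c6.png

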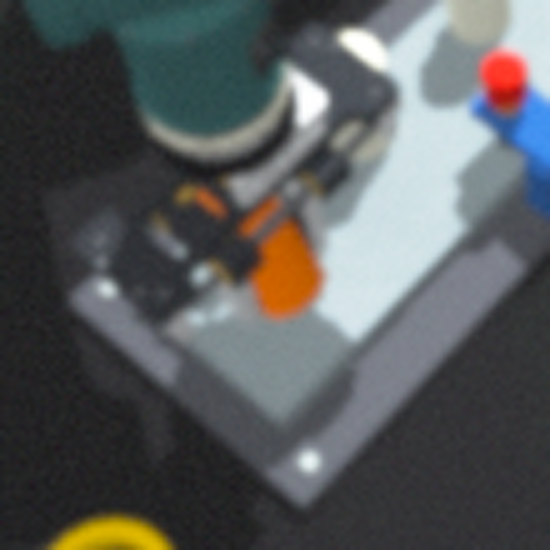

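The cup is held over the open part of the plate, with its side toward the peg and nothing else near it. I'll push toward the peg.

Request:
{"api": "carry_out", "payload": {"steps": [[[-0.002, 0, 0], 0, 1], [[-0.004, 0, 0], 0, 1], [[-0.006, 0, 0], 0, 1], [[-0.008, 0, 0], 0, 1], [[-0.009, 0, 0], 0, 1], [[-0.009, 0, 0], 0, 1]]}}

```text
time: 13.0
tool_pos: [0.5918, -0.2634, 0.0488]
ee_rot: [3.141, -0.002, 0.098]
wrist_force: [2.8, 0.0, -0.7]
width: 0.0417
finger_force: 29.9
```

Request:
{"api": "carry_out", "payload": {"steps": [[[-0.002, 0, 0], 0, 1], [[-0.003, 0, 0], 0, 1], [[-0.004, 0, 0], 0, 1], [[-0.004, 0, 0], 0, 1]]}}

```text
time: 13.5
tool_pos: [0.5911, -0.2635, 0.05]
ee_rot: [3.14, -0.009, 0.098]
wrist_force: [9.0, 1.1, -1.0]
width: 0.042
finger_force: 29.9
```

Request:
{"api": "carry_out", "payload": {"steps": [[[-0.001, 0, 0], 0, 1], [[-0.002, 0, 0], 0, 1], [[-0.002, 0, 0], 0, 1]]}}

```text
time: 13.88
tool_pos: [0.5907, -0.2636, 0.0507]
ee_rot: [3.139, -0.013, 0.099]
wrist_force: [14.2, 1.9, -0.3]
width: 0.0416
finger_force: 29.9
```

Request:
{"api": "carry_out", "payload": {"steps": [[[0.008, 0, 0], 0, 1], [[0.018, 0, 0], 0, 1], [[0.018, 0, -0.05], 0, 1], [[0.018, 0, -0.09], 0, 1], [[0.018, 0, -0.09], 0, 1]]}}

```text
time: 14.5
tool_pos: [0.6052, -0.2636, 0.1432]
ee_rot: [3.137, -0.006, 0.097]
wrist_force: [0.2, -0.1, -0.5]
width: 0.042
finger_force: 29.9
```

```bash
cat > sil.py <<'E'
from h import *
s,o=view('pics/c7.png'); print(o['tool_pos'])
w=o['ee_rot'][2]; tx=np.array([np.cos(w),np.sin(w),0]); ty=np.array([np.sin(w),-np.cos(w),0]); z=np.array([0,0,1.])
a=np.linspace(0,2*np.pi,40); P=o['tool_pos']+.019*z
im=s['image']; hsv=cv2.cvtColor(im,cv2.COLOR_RGB2HSV).astype(int); H,Sa,V=[hsv[...,i] for i in range(3)]
q=s['R']@o['tool_pos']+s['t']; p=(s['mtx']@q/q[2])[:2].astype(int)
m=(H>3)&(H<20)&(Sa>130)&(V>70); m[:p[1]-40]=0;m[p[1]+30:]=0;m[:,:p[0]-40]=0;m[:,p[0]+30:]=0
vv,uu=np.where(m); print('orange rel px',m.sum(),uu.min()-p[0],uu.max()-p[0],vv.min()-p[1],vv.max()-p[1])
for g in(.016,.020,.024):
  for th in range(50,116,5):
    t=np.radians(th); d=-np.cos(t)*tx+np.sin(t)*z; n=np.sin(t)*tx+np.cos(t)*z
    X=np.vstack([P+d*l+.021*(np.cos(b)*ty+np.sin(b)*n) for l in(.08-g,-g) for b in a])
    c=X@s['R'].T+s['t']; uv=c@s['mtx'].T; uv=uv[:,:2]/uv[:,2:]
    M=np.zeros(m.shape,np.uint8); cv2.fillConvexPoly(M,cv2.convexHull(np.round(uv).astype(np.int32)),1); M=M>0
    low=np.zeros_like(M); low[p[1]-2:]=1
    print(g,th,'outside',(m&~M).sum(),'bottom miss',(M&~m&low).sum())
E
python3 sil.py
```

```text
[ 0.60516199 -0.26356178  0.14324291]
orange rel px 295 -22 9 -20 7
0.016 50 outside 23 bottom miss 33
0.016 55 outside 12 bottom miss 31
0.016 60 outside 4 bottom miss 33
0.016 65 outside 4 bottom miss 44
0.016 70 outside 3 bottom miss 39
0.016 75 outside 3 bottom miss 38
0.016 80 outside 10 bottom miss 39
0.016 85 outside 16 bottom miss 33
0.016 90 outside 23 bottom miss 35
0.016 95 outside 27 bottom miss 37
0.016 100 outside 32 bottom miss 29
0.016 105 outside 39 bottom miss 34
0.016 110 outside 65 bottom miss 33
0.016 115 outside 76 bottom miss 33
0.02 50 outside 12 bottom miss 51
0.02 55 outside 7 bottom miss 52
0.02 60 outside 2 bottom miss 54
0.02 65 outside 4 bottom miss 54
0.02 70 outside 5 bottom miss 54
0.02 75 outside 8 bottom miss 52
0.02 80 outside 11 bottom miss 54
0.02 85 outside 21 bottom miss 45
0.02 90 outside 24 bottom miss 47
0.02 95 outside 26 bottom miss 45
0.02 100 outside 32 bottom miss 37
0.02 105 outside 35 bottom miss 37
0.02 110 outside 61 bottom miss 35
0.02 115 outside 74 bottom miss 39
0.024 50 outside 11 bottom miss 73
0.024 55 outside 10 bottom miss 80
0.024 60 outside 9 bottom miss 80
0.024 65 outside 9 bottom miss 81
0.024 70 outside 7 bottom miss 77
0.024 75 outside 11 bottom miss 70
0.024 80 outside 13 bottom miss 69
0.024 85 outside 20 bottom miss 66
0.024 90 outside 26 bottom miss 55
0.024 95 outside 26 bottom miss 57
0.024 100 outside 34 bottom miss 46
0.024 105 outside 45 bottom miss 45
0.024 110 outside 66 bottom miss 36
0.024 115 outside 72 bottom miss 45
```

View pics/c7.png

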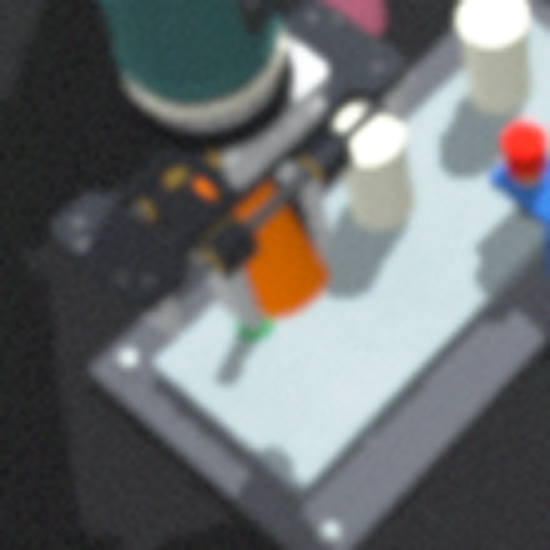

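In the last picture the cup at (285,260) leans only about 10–20°, with its mouth down to the right. The collar is at (255,330) and both white cups are undisturbed. I'll refine the tilt numerically.

```bash
cat > sil2.py <<'E'
from h import *
from scipy.optimize import minimize
s=np.load('pics/scene.npz'); o=robot.get_obs()
w=o['ee_rot'][2]; tx=np.array([np.cos(w),np.sin(w),0]); ty=np.array([np.sin(w),-np.cos(w),0]); z=np.array([0,0,1.])
a=np.linspace(0,2*np.pi,60); k=6
q=s['R']@o['tool_pos']+s['t']; p=(s['mtx']@q/q[2])[:2].astype(int); u0,v0=p-30
im=cv2.resize(s['image'][v0:v0+60,u0:u0+60],None,fx=k,fy=k,interpolation=cv2.INTER_CUBIC)
hsv=cv2.cvtColor(im,cv2.COLOR_RGB2HSV).astype(int); H,Sa,V=[hsv[...,i] for i in range(3)]
m=((H>3)&(H<20)&(Sa>120)&(V>70)).astype(np.uint8)
n,lab,st,ce=cv2.connectedComponentsWithStats(m); i=1+st[1:,4].argmax(); m=lab==i; print(st[i])
m[:int(20*k)]=0
bg=(Sa<60)&(V>150)
bg[:int(25*k)]=0
res=[]
for dx in(-.003,0,.003):
 for dz in(-.003,0,.003):
  for g in np.arange(.012,.029,.002):
   for th in range(55,111,3):
    t=np.radians(th); d=-np.cos(t)*tx+np.sin(t)*z; nn=np.sin(t)*tx+np.cos(t)*z; P=o['tool_pos']+(.019+dz)*z+dx*tx
    X=np.vstack([P+d*l+.021*(np.cos(b)*ty+np.sin(b)*nn) for l in(.08-g,-g) for b in a])
    c=X@s['R'].T+s['t']; uv=c@s['mtx'].T; uv=(uv[:,:2]/uv[:,2:]-[u0,v0]+.5)*k
    M=np.zeros(m.shape,np.uint8); cv2.fillConvexPoly(M,cv2.convexHull(np.round(uv).astype(np.int32)),1); M=M>0
    res.append(((m&~M).sum()+(M&bg).sum(),th,round(g,3),dx,dz))
res.sort(); print(*res[:12],sep='\n')
for th in range(55,111,6): print(th,min(r[0] for r in res if r[1]==th))
E
python3 sil2.py
```

```text
[ 142   96  100  135 8809]
(np.int64(102), 67, np.float64(0.016), 0.003, 0.003)
(np.int64(111), 73, np.float64(0.016), 0.003, 0.003)
(np.int64(112), 58, np.float64(0.018), 0.003, 0.003)
(np.int64(113), 55, np.float64(0.018), 0.003, 0.003)
(np.int64(113), 64, np.float64(0.016), 0.003, 0.003)
(np.int64(113), 70, np.float64(0.016), 0.003, 0.003)
(np.int64(120), 61, np.float64(0.016), 0.003, 0.003)
(np.int64(129), 61, np.float64(0.018), 0.003, 0.003)
(np.int64(144), 58, np.float64(0.016), 0.003, 0.003)
(np.int64(147), 61, np.float64(0.016), 0.003, 0)
(np.int64(151), 67, np.float64(0.014), 0.003, 0)
(np.int64(154), 55, np.float64(0.016), 0.003, 0)
55 113
61 120
67 102
73 111
79 176
85 243
91 294
97 345
103 359
109 340
```

Request:
{"api": "carry_out", "payload": {"steps": [[[0.005, 0, 0.04], 0, 1], [[0.005, 0, 0.08], 0, 1], [[0.005, 0, 0.107], 0, 1], [[0.002, 0, 0.107], 0, 1], [[-0.003, 0, 0.107], 0, 1], [[-0.008, 0, 0.107], 0, 1], [[-0.012, 0, 0.107], 0, 1], [[-0.016, 0, 0.107], 0, 1], [[-0.016, 0, 0.107], 0, 1]]}}

```text
time: 15.68
tool_pos: [0.5951, -0.2629, 0.034]
ee_rot: [3.139, -0.019, 0.099]
wrist_force: [18.0, 3.1, -2.4]
width: 0.0421
finger_force: 30.0
```

Request:
{"api": "carry_out", "payload": {"steps": [[[-0.002, 0, 0], 0, 1], [[-0.004, 0, 0], 0, 1], [[-0.006, 0, 0], 0, 1], [[-0.006, 0, 0], 0, 1]]}}

```text
time: 16.18
tool_pos: [0.5941, -0.2633, 0.0357]
ee_rot: [3.137, -0.029, 0.099]
wrist_force: [28.1, 3.9, -2.9]
width: 0.0423
finger_force: 30.0
```

Request:
{"api": "carry_out", "payload": {"steps": [[[-0.002, 0, 0], 0, 1], [[-0.004, 0, 0], 0, 1], [[-0.005, 0, 0], 0, 1], [[-0.005, 0, 0], 0, 1]]}}

```text
time: 16.68
tool_pos: [0.5924, -0.2637, 0.0367]
ee_rot: [3.135, -0.036, 0.1]
wrist_force: [34.8, 3.6, -4.7]
width: 0.0425
finger_force: 30.0
```

The two contact positions at different heights imply about 83° and agree with the peg estimate to within 1 mm. That is good enough, because the peg and rim will true it up. I'll back off and raise above the peg.

Request:
{"api": "carry_out", "payload": {"steps": [[[0.01, 0, 0], 0, 1], [[0.022, 0, 0], 0, 1], [[0.026, 0, -0.03], 0, 1], [[0.026, 0, -0.07], 0, 1], [[0.026, 0, -0.09], 0, 1], [[0.026, 0, -0.09], 0, 1], [[0.026, 0, -0.09], 0, 1]]}}

```text
time: 17.55
tool_pos: [0.6009, -0.262, 0.1192]
ee_rot: [-3.14, 0.003, 0.097]
wrist_force: [-0.7, -0.2, -1.8]
width: 0.0418
finger_force: 30.0
```

```bash
python3 - <<'E'
from h import *
s,o=view('pics/c8.png'); print(o['tool_pos'],to(.56,-.2665,.125,5.5))
E
python3 sil2.py
```

```text
[ 0.60088327 -0.26199757  0.11917712] (array([-0.041 ,  0.0007, -0.0062]), np.float64(0.01))
[ 142   99   98  126 8117]
(np.int64(128), 61, np.float64(0.016), 0.003, 0.003)
(np.int64(130), 64, np.float64(0.016), 0.003, 0.003)
(np.int64(136), 58, np.float64(0.016), 0.003, 0.003)
(np.int64(138), 76, np.float64(0.016), 0.003, 0.003)
(np.int64(139), 70, np.float64(0.016), 0.003, 0.003)
(np.int64(139), 73, np.float64(0.016), 0.003, 0.003)
(np.int64(154), 67, np.float64(0.016), 0.003, 0.003)
(np.int64(157), 79, np.float64(0.016), 0.003, 0.003)
(np.int64(178), 55, np.float64(0.016), 0.003, 0.003)
(np.int64(178), 82, np.float64(0.016), 0.003, 0.003)
(np.int64(182), 79, np.float64(0.014), 0.003, 0.003)
(np.int64(185), 70, np.float64(0.014), 0.003, 0.003)
55 178
61 128
67 154
73 139
79 157
85 201
91 251
97 302
103 299
109 271
```

```bash
cat > cyl.py <<'E'
from h import *
from scipy.optimize import least_squares
s=np.load('pics/scene.npz'); o=robot.get_obs(); P=pts(s); w=o['ee_rot'][2]
hsv=cv2.cvtColor(s['image'],cv2.COLOR_RGB2HSV).astype(int); H,Sa,V=[hsv[...,i] for i in range(3)]
m=((H>3)&(H<20)&(Sa>130)&(V>70)).astype(np.uint8); d=P-o['tool_pos']; m&=(np.linalg.norm(d,axis=-1)<.1)
m=cv2.erode(m,np.ones((3,3),np.uint8)); n,lab,st,_=cv2.connectedComponentsWithStats(m); i=1+st[1:,4].argmax(); m=lab==i
d=d[m]; q=np.c_[d[:,0]*np.cos(w)+d[:,1]*np.sin(w), d[:,0]*np.sin(w)-d[:,1]*np.cos(w), d[:,2]]*1000
print(len(q),np.percentile(q,[5,50,95],axis=0).round(1).tolist())
def f(v):
    t=v[0]; a=np.array([-np.cos(t),0,np.sin(t)]); r=q-[v[1],v[2],19]
    return np.linalg.norm(r-np.outer(r@a,a),axis=1)-21
for t0 in(60,90): 
    r=least_squares(f,[np.radians(t0),0,0],loss='soft_l1'); print(np.degrees(r.x[0]).round(1),r.x[1:].round(1),np.abs(r.fun).mean().round(2))
E
python3 cyl.py
```

```text
130 [[10.4, -10.5, 27.5], [18.1, 2.8, 42.5], [26.5, 17.0, 60.4]]
64.8 [8.9 0. ] 1.03
64.8 [8.9 0. ] 1.03
```

```bash
python3 - <<'E'
from h import *
s=np.load('pics/scene.npz'); o=robot.get_obs(); P=pts(s); w=o['ee_rot'][2]; d=P-o['tool_pos']
q=np.stack([d[...,0]*np.cos(w)+d[...,1]*np.sin(w), d[...,0]*np.sin(w)-d[...,1]*np.cos(w), d[...,2]],-1)*1000
t=s['R']@o['tool_pos']+s['t']; p=(s['mtx']@t/t[2])[:2].astype(int); print(p)
for du in(0,3,6):
  print('col',du)
  for v in range(p[1]-14,p[1]+14,2): print(v-p[1],s['image'][v,p[0]+du].tolist(),q[v,p[0]+du].round(0).tolist(), P[v,p[0]+du,2].round(3))
E
```

```text
[206 275]
col 0
-14 [103, 86, 82] [27.0, 2.0, 114.0] 0.233
-12 [145, 82, 45] [29.0, 5.0, 111.0] 0.23
-10 [185, 91, 0] [10.0, -4.0, 66.0] 0.185
-8 [193, 91, 0] [11.0, -1.0, 61.0] 0.179
-6 [196, 95, 0] [13.0, 2.0, 56.0] 0.175
-4 [199, 96, 0] [17.0, 5.0, 55.0] 0.174
-2 [200, 94, 0] [16.0, 7.0, 45.0] 0.164
0 [201, 97, 0] [18.0, 10.0, 40.0] 0.159
2 [204, 99, 0] [20.0, 13.0, 35.0] 0.154
4 [203, 96, 0] [21.0, 15.0, 29.0] 0.148
6 [203, 108, 49] [21.0, 17.0, 21.0] 0.14
8 [208, 189, 181] [22.0, 19.0, 13.0] 0.132
10 [211, 226, 229] [-23.0, -2.0, -91.0] 0.028
12 [212, 227, 232] [-19.0, 2.0, -92.0] 0.027
col 3
-14 [91, 64, 52] [0.0, -21.0, 52.0] 0.171
-12 [144, 74, 21] [7.0, -16.0, 57.0] 0.176
-10 [175, 85, 0] [12.0, -11.0, 58.0] 0.177
-8 [183, 87, 0] [14.0, -8.0, 53.0] 0.172
-6 [191, 93, 0] [16.0, -6.0, 49.0] 0.167
-4 [192, 94, 0] [19.0, -2.0, 46.0] 0.165
-2 [196, 95, 0] [22.0, 1.0, 44.0] 0.162
0 [197, 93, 0] [23.0, 4.0, 38.0] 0.157
2 [199, 97, 0] [25.0, 7.0, 32.0] 0.151
4 [199, 94, 0] [468.0, 254.0, 947.0] 1.066
6 [207, 131, 98] [27.0, 12.0, 20.0] 0.139
8 [209, 212, 212] [-20.0, -12.0, -90.0] 0.029
10 [212, 227, 231] [-14.0, -7.0, -86.0] 0.032
12 [212, 226, 231] [-11.0, -3.0, -90.0] 0.029
col 6
-14 [133, 136, 136] [11.0, -24.0, 62.0] 0.18
-12 [114, 114, 115] [11.0, -22.0, 53.0] 0.172
-10 [118, 102, 99] [10.0, -21.0, 41.0] 0.16
-8 [144, 93, 72] [12.0, -18.0, 37.0] 0.156
-6 [174, 93, 41] [16.0, -14.0, 37.0] 0.156
-4 [182, 87, 0] [22.0, -9.0, 40.0] 0.159
-2 [186, 87, 0] [23.0, -6.0, 34.0] 0.152
0 [190, 92, 0] [27.0, -2.0, 34.0] 0.153
2 [192, 95, 0] [30.0, 1.0, 30.0] 0.148
4 [201, 121, 86] [31.0, 4.0, 25.0] 0.143
6 [206, 194, 189] [-19.0, -23.0, -92.0] 0.027
8 [212, 226, 230] [-15.0, -19.0, -93.0] 0.026
10 [212, 229, 232] [-10.0, -14.0, -93.0] 0.026
12 [211, 227, 231] [-7.0, -11.0, -97.0] 0.021
```

Depth shows the cup still leans about 28°. It slipped in the pads (pinch about 11 mm from the rim) instead of turning. I can get a better lever by lowering the mouth over the peg, since the opening already fits, and using the peg inside the cup to right it.

Request:
{"api": "carry_out", "payload": {"steps": [[[-0.015, 0.001, 0], 0, 1], [[-0.03, 0.001, 0], 0, 1], [[-0.046, 0.001, 0], 0, 1], [[-0.046, 0.001, 0], 0, 1], [[-0.046, 0.001, 0.015], 0, 1], [[-0.046, 0.001, 0.03], 0, 1], [[-0.046, 0.001, 0.04], 0, 1], [[-0.046, 0.001, 0.05], 0, 1], [[-0.046, 0.001, 0.05], 0, 1]]}}

```text
time: 18.73
tool_pos: [0.5538, -0.2674, 0.0685]
ee_rot: [-3.139, 0.007, 0.097]
wrist_force: [-4.7, -0.8, -3.5]
width: 0.0419
finger_force: 30.0
```

Request:
{"api": "carry_out", "payload": {"steps": [[[-0.003, 0, 0], 0, 1], [[-0.006, 0, 0], 0, 1], [[-0.006, 0, 0], 0, 1]]}}

```text
time: 19.1
tool_pos: [0.5512, -0.2685, 0.0724]
ee_rot: [3.141, -0.002, 0.098]
wrist_force: [-0.4, -0.2, -1.0]
width: 0.0421
finger_force: 30.0
```

Request:
{"api": "carry_out", "payload": {"steps": [[[0, 0, 0.008], 0, 1], [[0, 0, 0.016], 0, 1], [[0, 0, 0.022], 0, 1], [[0, 0, 0.022], 0, 1], [[0, 0, 0.022], 0, 1]]}}

```text
time: 19.73
tool_pos: [0.5506, -0.2685, 0.0496]
ee_rot: [3.141, -0.0, 0.097]
wrist_force: [-0.9, 0.6, -1.0]
width: 0.0422
finger_force: 30.0
```

Free so far. I'll lower further.

Request:
{"api": "carry_out", "payload": {"steps": [[[0, 0, 0.005], 0, 1], [[0, 0, 0.01], 0, 1], [[0, 0, 0.014], 0, 1], [[0, 0, 0.014], 0, 1]]}}

```text
time: 20.23
tool_pos: [0.5505, -0.2683, 0.0351]
ee_rot: [-3.141, 0.0, 0.097]
wrist_force: [0.5, 0.2, -1.0]
width: 0.0419
finger_force: 30.0
```

The peg is deep inside and the cup is free of contact. I'll shift tool −x so the peg rights the cup from inside.

Request:
{"api": "carry_out", "payload": {"steps": [[[-0.003, 0, 0], 0, 1], [[-0.006, 0, 0], 0, 1], [[-0.009, 0, 0], 0, 1], [[-0.009, 0, 0], 0, 1]]}}

```text
time: 20.72
tool_pos: [0.5488, -0.2689, 0.0383]
ee_rot: [3.138, -0.017, 0.098]
wrist_force: [16.4, 2.0, -2.3]
width: 0.0419
finger_force: 30.0
```

```bash
python3 - <<'E'
from h import *
view('pics/c9.png')
E
python3 cyl.py
```

```text
116 [[9.8, -9.9, 26.6], [18.1, 4.5, 40.2], [27.4, 16.5, 60.4]]
63.7 [ 8.4 -0.9] 1.17
63.7 [ 8.4 -0.9] 1.17
```

The cup won't turn further, probably because its bottom is against the gripper's palm. With the peg deep inside, I'll relax the push and let the cup drop around the peg. Then I can push it upright with no grip friction.

Request:
{"api": "carry_out", "payload": {"steps": [[[0.004, 0, 0.0], 0, 1], [[0.008, 0, 0.002], 0, 1], [[0.008, 0, 0.003], 0, 1], [[0.008, 0, 0.003], 0, 1]]}}

```text
time: 21.28
tool_pos: [0.5509, -0.2688, 0.0337]
ee_rot: [3.14, -0.004, 0.097]
wrist_force: [5.3, 0.7, 4.6]
width: 0.0417
finger_force: 30.0
```

Request:
{"api": "carry_out", "payload": {"steps": [[[0, 0, 0], 0, 0.2], [[0, 0, 0], 0, 0], [[0, 0, 0], 0, -0.3], [[0, 0, 0], 0, -0.6], [[0, 0, 0], 0, -1], [[0, 0, 0], 0, -1], [[0, 0, 0], 0, -1], [[0, 0, 0], 0, -1]]}}

```text
time: 22.28
tool_pos: [0.5495, -0.2685, 0.0325]
ee_rot: [3.141, -0.0, 0.097]
wrist_force: [0.8, 0.7, -0.4]
width: 0.0936
finger_force: 0.0
```

```bash
python3 - <<'E'
from h import *
view('pics/c10.png')
E
python3 cyl.py
```

```text
134 [[10.4, -7.1, 25.3], [19.6, 6.2, 43.7], [29.2, 17.4, 62.4]]
132.2 [-4.3 -8. ] 5.97
63.5 [11.6  0.9] 1.17
```

```bash
cat > cyl2.py <<'E'
from h import *
from scipy.optimize import least_squares
s=np.load('pics/scene.npz'); P=pts(s); hsv=cv2.cvtColor(s['image'],cv2.COLOR_RGB2HSV).astype(int); H,Sa,V=[hsv[...,i] for i in range(3)]
for nm,c,col in(('white',(.549,-.157),(H>15)&(H<40)&(Sa<70)&(V>90)),('orange',(.56,-.2665),(H>3)&(H<20)&(Sa>130)&(V>70))):
    d=P-np.array([*c,.028]); m=col&(np.hypot(d[...,0],d[...,1])<.055)&(d[...,2]>.004)&(d[...,2]<.095)
    m=cv2.erode(m.astype(np.uint8),np.ones((3,3),np.uint8)); n,lab,st,_=cv2.connectedComponentsWithStats(m); i=1+st[1:,4].argmax(); q=d[lab==i]*1000
    top=q[q[:,2]>74]; side=q[q[:,2]<70]
    def f(v):
        a=np.array([v[0],v[1],1]); a/=np.linalg.norm(a); r=side-[v[2],v[3],30]; return np.linalg.norm(r-np.outer(r@a,a),axis=1)-21
    r=least_squares(f,[0,0,0,0],loss='soft_l1'); print(nm,len(side),len(top),np.percentile(q,[3,50,97],axis=0).round(0).tolist(),'tilt deg x,y',np.degrees(np.arctan(r.x[:2])).round(1),'axis at z30',r.x[2:].round(1),np.abs(r.fun).mean().round(2))
E
python3 cyl2.py
```

```text
white 45 13 [[8.0, -18.0, 19.0], [16.0, -11.0, 59.0], [20.0, 1.0, 82.0]] tilt deg x,y [0.2 1.1] axis at z30 [-1.6  0.2] 0.88
orange 132 0 [[-0.0, -18.0, 29.0], [10.0, -6.0, 48.0], [20.0, 8.0, 69.0]] tilt deg x,y [-27.1  -5.6] axis at z30 [-2.  -1.7] 1.14
```

A check on an upright white cup reads 0°, so the released cup really leans 27° toward the robot on the peg. I'll lift off, close the fingers and push its top upright from the robot side.

Request:
{"api": "carry_out", "payload": {"steps": [[[0, 0, -0.02], 0, -1], [[0, 0, -0.05], 0, -1], [[0, 0, -0.09], 0, -1], [[0, 0, -0.12], 0, -1], [[-0.03, 0, -0.12], 0, 1], [[-0.065, 0, -0.12], 0, 1], [[-0.075, 0, -0.12], 0, 1], [[-0.075, 0, -0.12], 0, 1]]}}

```text
time: 23.32
tool_pos: [0.4749, -0.2759, 0.1527]
ee_rot: [3.141, -0.001, 0.097]
wrist_force: [0.4, 0.4, 0.4]
width: 0.0571
finger_force: 0.0
```

```bash
python3 - <<'E'
from h import *
view('pics/c11.png'); print(robot.get_obs()['width'],to(.49,-.2735,.075,5.5))
E
python3 cyl2.py
```

```text
0.05365079752988612 (array([ 0.0148, -0.0009,  0.0776]), np.float64(0.01))
white 68 16 [[6.0, -20.0, 20.0], [16.0, -12.0, 54.0], [20.0, -1.0, 81.0]] tilt deg x,y [0.1 0.2] axis at z30 [-1.5  0.1] 0.74
orange 144 82 [[-26.0, -21.0, 31.0], [2.0, -8.0, 63.0], [20.0, 8.0, 91.0]] tilt deg x,y [-27.3  -5.2] axis at z30 [-2.2 -1.2] 1.07
```

Request:
{"api": "carry_out", "payload": {"steps": [[[0.005, -0.001, 0.03], 0, 1], [[0.005, -0.001, 0.06], 0, 1], [[0.005, -0.001, 0.072], 0, 1], [[0.015, -0.001, 0.072], 0, 1], [[0.023, -0.001, 0.072], 0, 1], [[0.03, -0.001, 0.072], 0, 1], [[0.036, -0.001, 0.072], 0, 1], [[0.042, -0.001, 0.072], 0, 1], [[0.047, -0.001, 0.072], 0, 1], [[0.047, -0.001, 0.072], 0, 1]]}}

```text
time: 24.62
tool_pos: [0.5217, -0.2702, 0.0804]
ee_rot: [3.142, 0.0, 0.098]
wrist_force: [-0.0, 0.6, 0.4]
width: 0.0001
finger_force: 0.0
```

```bash
python3 - <<'E'
from h import *
view('pics/c11.png')
E
python3 cyl2.py
```

```text
white 57 9 [[5.0, -19.0, 19.0], [16.0, -12.0, 55.0], [21.0, -1.0, 80.0]] tilt deg x,y [0.3 1.3] axis at z30 [-1.3  0. ] 0.94
orange 75 5 [[14.0, -21.0, 19.0], [25.0, -12.0, 48.0], [29.0, 3.0, 75.0]] tilt deg x,y [ 3.8 -0.3] axis at z30 [ 5.4 -2. ] 0.58
```

Upright now. I'll back off, open the fingers and check it.

Request:
{"api": "carry_out", "payload": {"steps": [[[-0.015, 0, 0], 0, 1], [[-0.04, 0, -0.01], 0, -1], [[-0.04, 0, -0.05], 0, -1], [[-0.04, 0, -0.09], 0, -1], [[-0.04, 0, -0.1], 0, -1], [[-0.04, 0, -0.1], 0, -1], [[-0.04, 0, -0.1], 0, -1]]}}

```text
time: 25.55
tool_pos: [0.4806, -0.2735, 0.1781]
ee_rot: [-3.139, 0.003, 0.097]
wrist_force: [0.1, 0.1, 1.1]
width: 0.0574
finger_force: 0.0
```

```bash
cat > top.py <<'E'
from h import *
view('pics/c12.png'); s=np.load('pics/scene.npz'); P=pts(s); hsv=cv2.cvtColor(s['image'],cv2.COLOR_RGB2HSV).astype(int); H,Sa,V=[hsv[...,i] for i in range(3)]
o=(H>3)&(H<20)&(Sa>100); wh=(Sa<80)
for nm,c,k in(('a',(.5386,-.0485),wh),('b',(.549,-.157),wh),('orange',(.565,-.2665),o)):
    d=P[...,:2]-c; m=k&(np.hypot(d[...,0],d[...,1])<.035)&(P[...,2]>.100)&(P[...,2]<.118); q=P[m]; A=np.c_[q[:,:2]-q[:,:2].mean(0),np.ones(len(q))]
    print(nm,len(q),cv2.minAreaRect((q[:,:2]*1000).astype(np.float32)),np.median(q[:,2]).round(4),'slope deg',np.degrees(np.linalg.lstsq(A,q[:,2],rcond=None)[0][:2]).round(1))
m=((H<5)|(H>174))&(Sa>170)&(V>100)&(np.hypot(P[...,0]-.6185,P[...,1]+.0955)<.03)
q=P[m]; t=q[q[:,2]>.106]; print('knob',len(q),len(t),cv2.minAreaRect((t[:,:2]*1000).astype(np.float32)),np.median(t[:,2]))
E
python3 top.py; python3 cyl2.py
```

```text
a 132 ((536.774169921875, -48.40245056152344), (41.51161193847656, 40.573524475097656), 23.989736557006836) 0.108 slope deg [-0.5  3. ]
b 150 ((549.6685180664062, -157.61903381347656), (38.581966400146484, 43.45288848876953), 51.21946716308594) 0.1078 slope deg [-2.7  1.1]
orange 47 ((565.75927734375, -268.8505859375), (39.80415344238281, 39.87373733520508), 52.961883544921875) 0.1076 slope deg [-2.4  3.6]
knob 53 39 ((619.2236328125, -99.15068054199219), (18.01361846923828, 23.285493850708008), 46.3585090637207) 0.1095625435693473
white 71 14 [[4.0, -19.0, 18.0], [15.0, -13.0, 53.0], [20.0, -2.0, 80.0]] tilt deg x,y [0.6 0. ] axis at z30 [-1.6  0.6] 0.87
orange 74 8 [[13.0, -21.0, 22.0], [23.0, -9.0, 54.0], [26.0, 4.0, 77.0]] tilt deg x,y [-0.7 -0.6] axis at z30 [ 4.  -1.9] 0.8
```

The orange cup stands upright, with its top at 107.6 mm like the white ones and its axis about 6 mm from the peg estimate. The white cups haven't moved. Next I'll locate the knob with a cylinder fit.

```bash
python3 - <<'E'
from h import *
from scipy.optimize import least_squares
s0=np.load('pics/scene.npz')
for s in (s0,snap('scene'),snap('scene')):
    P=pts(s); hsv=cv2.cvtColor(s['image'],cv2.COLOR_RGB2HSV).astype(int); H,Sa,V=[hsv[...,i] for i in range(3)]
    m=((H<6)|(H>172))&(Sa>150)&(V>80)&(np.hypot(P[...,0]-.6185,P[...,1]+.0955)<.03)&(P[...,2]>.07)
    q=P[m]*1000; side=q[(q[:,2]<106)&(q[:,2]>84)]; t=q[q[:,2]>107]
    r=least_squares(lambda v:np.hypot(side[:,0]-v[0],side[:,1]-v[1])-14,[618,-96],loss='soft_l1'); print(len(side),r.x.round(1),'top',len(t),t.mean(0).round(1),cv2.minEnclosingCircle(t[:,:2].astype(np.float32)))
c=r.x/1000; print(to(.52,-.16,.20,5.5), to(.6195,-.098,.20,5.5), to(.6195,-.098,.077,5.5))
E
```

```text
Traceback (most recent call last):
  File "h.py", line 6, in pts
    z=s['z_map']; K=s['mtx']; v,u=np.mgrid[:z.shape[0],:z.shape[1]]
      ~^^^^^^^^^
zipfile.BadZipFile: Bad CRC-32 for file 'z_map.npy'
```

```bash
python3 - <<'E'
from h import *
from scipy.optimize import least_squares
for s in (snap('scene'),snap('scene')):
    P=pts(s); hsv=cv2.cvtColor(s['image'],cv2.COLOR_RGB2HSV).astype(int); H,Sa,V=[hsv[...,i] for i in range(3)]
    m=((H<6)|(H>172))&(Sa>150)&(V>80)&(np.hypot(P[...,0]-.6185,P[...,1]+.0955)<.03)&(P[...,2]>.07)
    q=P[m]*1000; side=q[(q[:,2]<106)&(q[:,2]>84)]; t=q[q[:,2]>107]
    r=least_squares(lambda v:np.hypot(side[:,0]-v[0],side[:,1]-v[1])-14,[618,-96],loss='soft_l1'); print(len(side),r.x.round(1),'top',len(t),t.mean(0).round(1),cv2.minEnclosingCircle(t[:,:2].astype(np.float32)))
print(to(.6195,-.098,.20,5.5))
E
```

```text
17 [615.9 -95.9] top 44 [618.  -97.5 109.9] ((617.0203247070312, -96.99375915527344), 12.972554206848145)
19 [616.7 -94.9] top 44 [618.9 -97.5 110.2] ((618.6529541015625, -98.43046569824219), 13.148086547851562)
(array([ 0.1547, -0.1615, -0.0207]), np.float64(0.01))
```

Request:
{"api": "carry_out", "payload": {"steps": [[[0, 0, -0.02], 0, -1], [[0.035, -0.04, -0.02], 0, -1], [[0.075, -0.08, -0.02], 0, -1], [[0.115, -0.12, -0.02], 0, -1], [[0.145, -0.15, -0.02], 0, -1], [[0.153, -0.162, -0.02], 0, -1], [[0.153, -0.162, -0.02], 0, -1], [[0.153, -0.162, -0.02], 0, -1]]}}

```text
time: 26.8
tool_pos: [0.6175, -0.0993, 0.2006]
ee_rot: [3.141, 0.0, 0.096]
wrist_force: [-0.4, -0.0, -1.2]
width: 0.0935
finger_force: 0.0
```

```bash
python3 - <<'E'
from h import *
print(to(.6175,-.097,.079,5.5),robot.get_obs()['tool_pos'])
E
```

```text
(array([ 0.0002, -0.0023,  0.1216]), np.float64(-0.0)) [ 0.61751414 -0.09933375  0.20055606]
```

Request:
{"api": "carry_out", "payload": {"steps": [[[0, -0.002, 0.04], 0, -1], [[0, -0.002, 0.08], 0, -1], [[0, -0.002, 0.11], 0, -1], [[0, -0.002, 0.121], 0, -1], [[0, -0.002, 0.121], 0, 1], [[0, -0.002, 0.121], 0, 1], [[0, -0.002, 0.121], 0, 1], [[0, -0.002, 0.121], 0, 1], [[0, -0.002, 0.121], 0, 1], [[0, -0.002, 0.121], 0, 1]]}}

```text
time: 28.05
tool_pos: [0.618, -0.096, 0.0795]
ee_rot: [3.141, -0.0, 0.098]
wrist_force: [-0.0, 0.3, 0.1]
width: 0.0373
finger_force: 0.0
```

Request:
{"api": "carry_out", "payload": {"steps": [[[0, 0, 0], 0, 1], [[0, 0, 0], 0, 1], [[0, 0, 0], 0, 1], [[0, 0, 0], 0, 1]]}}

```text
time: 28.55
tool_pos: [0.6179, -0.0952, 0.0794]
ee_rot: [-3.14, 0.0, 0.098]
wrist_force: [-0.1, 4.5, 0.9]
width: 0.0271
finger_force: 30.0
```

Request:
{"api": "carry_out", "payload": {"steps": [[[0, 0, -0.004], 0, 1], [[0, 0, -0.008], 0, 1], [[0, 0, -0.012], 0, 1], [[0, 0, -0.016], 0, 1], [[0, 0, -0.019], 0, 1], [[0, 0, -0.021], 0, 1], [[0, 0, -0.021], 0, 1], [[0, 0, -0.021], 0, 1]]}}

```text
time: 29.55
tool_pos: [0.6178, -0.0952, 0.0975]
ee_rot: [-3.14, 0.002, 0.098]
wrist_force: [5.0, 5.0, -10.2]
width: 0.0271
finger_force: 30.0
```

```bash
python3 top.py; python3 - <<'E'
from h import *
s=snap('scene'); P=pts(s); hsv=cv2.cvtColor(s['image'],cv2.COLOR_RGB2HSV).astype(int); H,Sa,V=[hsv[...,i] for i in range(3)]
m=((H<6)|(H>172))&(Sa>150)&(V>80)&(np.hypot(P[...,0]-.6185,P[...,1]+.0955)<.03)&(P[...,2]>.07)
q=P[m]; print('red z',np.percentile(q[:,2],[1,5,25,50,75,95,99]).round(4)); o=robot.get_obs(); print(o['tool_pos'],o['wrist_force'],o['width'],o['finger_force'])
E
```

```text
a 1 ((519.6150512695312, -57.284759521484375), (0.0, 0.0), 0.0) 0.1061 slope deg [0. 0.]
b 119 ((548.9347534179688, -162.30465698242188), (41.36214065551758, 30.017892837524414), 0.24631395936012268) 0.1082 slope deg [-1.6 -0.4]
orange 167 ((564.9891967773438, -269.61151123046875), (38.90472412109375, 38.48804473876953), 67.21580505371094) 0.1079 slope deg [-3.   1.2]
knob 25 25 ((626.5684204101562, -94.7116928100586), (8.758576393127441, 18.179752349853516), 44.82160186767578) 0.12660112803404994
red z [0.1119 0.1142 0.1233 0.1268 0.129  0.1307 0.1319]
[ 0.61777891 -0.09521129  0.09753613] [  5.55291563   3.88896743 -11.04245191] 0.027170289106905512 29.997674772748724
```

Request:
{"api": "carry_out", "payload": {"steps": [[[0, 0, 0], 0, 1], [[0, 0, 0], 0, 1], [[0, 0, 0], 0, 1], [[0, 0, 0], 0, 1], [[0, 0, 0], 0, 1], [[0, 0, 0], 0, 1], [[0, 0, 0], 0, 1], [[0, 0, 0], 0, 1]]}}

```text
time: 30.65
tool_pos: [0.6178, -0.0952, 0.0975]
ee_rot: [-3.14, 0.002, 0.098]
wrist_force: [4.3, 3.8, -11.1]
width: 0.0273
finger_force: 30.0
```

The hold is steady with no creep, so I'm handing the job in.

```bash
python3 -c "
from bench import robot
print(robot.close_job())"
```

```text
the job is handed in; nothing more can be done
None
```

I've handed the job in, though it returned no verdict: the orange cup stands mouth down over the collared peg, let go and upright by the camera, and the gripper holds the red plunger about 18 mm up, steady against its spring.

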